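Hold a frame rail home in the bench jig

TASK

Pick up the pale bevelled rail, lay it on the jig's plywood board with its slope still up and facing you, and let go. Then slide it home, its square back flush along the dark fence and its left end against the blue stop, and with one firm diagonal push, about 15 N towards the fence and 10 N down, press it against fence and board together. Finish while still pressing, so that a colleague can mark it, and leave the other things on the bench where they are.

Things in the scene. Friction and masses are not known exactly. Their poses are not given: they have to be found in the camera images.
- rail: pale wooden rail, loose, 40 mm (x) x 150 mm (y) x 36 mm tall, 0.11 to 0.23 kg. Origin: centre of its underside, z up. Its +x long side is a square back, vertical over all 36 mm; along its -x side the top edge is cut to a 45 degree slope, 14 mm wide and deep: vertical only for the lowest 22 mm, flat top 26 mm wide. Starts flat on the bench right of the jig, slope roughly towards the robot
- rail_back (a point): middle of the rail's bottom back edge (rail frame 20, 0, 0 mm)
- rail_end (a point): middle of the rail's bottom edge at its left (+y) end (rail frame 0, 75, 0 mm)
- rail_slope (a point): centre of the rail's 45 degree slope (rail frame -13, 0, 29 mm); the slope looks up and towards -x
- board: plywood baseboard of the jig, fixed to the bench, 200 mm (its x) x 340 mm (its y) x 12 mm thick. Origin: centre of its underside, on the bench; its +x points away from the robot to the fence, its +y to the left along the fence
- fence: dark wooden fence, fixed on the board along its far side, 20 mm (x) x 340 mm (y) x 30 mm tall above the board; same axes as the board. Origin: centre of its underside, on the board's top, 75 mm in board x from the board's centre. Friction under the rail (coefficient about 0.5 to 0.7) takes part of a push before the fence feels it
- fence_face (a point): foot of the fence's working face (the face towards the robot), at the middle of its length, on the board's top; the face lies 65 mm in board x from the board's centre
- stop: blue stop block, fixed on the board at a right angle to the fence and touching it, 80 mm (x) x 30 mm (y) x 30 mm tall; same axes as the board. It stands left of the board's middle, at a different distance each time. Origin: centre of its underside, on the board's top
- stop_face (a point): foot of the stop block's right-hand (-y) face, on the board's top: the rail's left end goes against this face
- tape: roll of yellow tape, 90 mm across, 25 mm tall, lying flat on the bench; a bystander. Origin: centre of its underside
- glue: white bottle with an orange cap, 52 mm across, 130 mm tall, standing on the bench; a bystander. Origin: centre of its underside
- square: try square lying flat: dark wooden stock 90 x 20 x 16 mm with a steel blade 150 mm long; a bystander. Origin: centre of its underside
- brush: brush lying on the bench; a bystander. Origin: centre of its underside
- pencil: flat red carpenter's pencil, about 170 mm long, 14 mm wide, lying on the bench; a bystander. Origin: centre of its underside
- offcut: darker wooden offcut 50 x 60 x 30 mm, on the bench (not the rail); a bystander. Origin: centre of its underside
- eraser: blue eraser 35 x 20 x 14 mm, lying on the board's near left corner, 145 mm left and 70 mm robot-side of the board's centre (within 10 mm); a bystander. Origin: centre of its underside
There are look-alikes about, which are no part of the job. Leave any red or yellow look-alike of the rail alone.

How it is judged:
By the outcome, as a careful person would: the job done as asked, in the order asked, and still so for the second after the job is handed in, while the arm keeps its last pose, push and grip.
It also fails if it takes over 67 s, if anything falls off the work surface, if the arm or the gripper's body presses on something with over 40 N, if the wrist force passes 120 N, or if a joint passes its speed limit or range.

ROBOT

A 7-joint arm with a two-finger parallel gripper is mounted at the origin on the work surface. World frame = base frame: x ahead of the robot, y to its left, z up, the work surface at z = 0. Lengths are in m, angles in rad, forces in N, time in s.
With the tool pointing down it reaches from about 0.425 to 0.925 m from the base axis. Payload 6.8 kg.
Tool frame: the origin (TCP) lies at the very end of the fingers, on their centre line; the grasp point (between the pads) lies bot.tcp_to_grasp behind it (bot.tcp_to_grasp is the distance from the TCP to the grasp point, in m); z points along the fingers, y is the line along which they close (so a half turn about z gives the same grasp; the last joint's range is limited). The gripper opens to 85 mm and grips with 20 to 120 N. Pads are 22 mm wide; open, the fingers measure 114 mm over their backs; the gripper's body (76 mm by 85 mm) begins 54 mm behind the grasp point. The pads swing forward as they close: fully open they stand 13 mm farther back than shut.
Start: joints at [-1.325, 0.477, 0.022, 1.555, -0.011, 1.109, -0.083], TCP at [0.234, 0.633, 0.231] pointing down, gripper open.
Joint ranges: [-2.96, 2.96], [-0.34, 2.1], [-1.41, 1.46], [0.24, 2.44], [-1.37, 4.51], [0.17, 1.92], [-2.96, 2.96]. Speed limits (rad/s): [2.39, 2.39, 3.14, 3.14, 3.14, 3.14, 3.14].

INTERFACE

Orientations are given as a unit quaternion [w, x, y, z].
In Python, from station import bot gives the robot as it stands.
- The arm moves only by the tool servo_tool, never from a script. Its argument "motion" is a list that holds one entry, the list of rows, each a list of 7 numbers: the shift along the tool's x, y, z in m, then the turn, a rotation vector about the tool's x, y, z in units of 5 degrees (1.0 is 5 degrees), then the opening, from 0 (shut) to 1 (fully open). A call has 1 to 20 rows; each row is the pose to reach, as a shift and turn from the pose commanded when the call began, along the tool's axes at that moment; what a row does not reach only later rows make up. A row lasts 1/12 s, in which the tool goes at most 41.7 mm and 7.16 degrees, less where a joint would pass 70% of its speed; a pose out of reach is approached as far as the arm can. A call with a gripper value outside its range is refused whole. The fingers move at their own pace and stop on an object; "grip_force" is the grip in N (left out, the last holds). Time passes only in rows, so rows that repeat a pose let the fingers close. It gives the time, the measured TCP pose, the force, the opening and the grip force at its end, in the units of the state.
- bot.get_obs(): the state, without advancing time (a new reading comes with each control period).
- bot.read_camera(name): name is "scene" or "top" or "wrist"; returns a dict with "img" (400x640x3 uint8, red, green, blue), "K" (3x3 intrinsics, pixels), "pose" (4x4, takes a point from camera to world coordinates). Camera axes: x right, y down, z forward; pixel columns grow to the right and rows downward; lengths in m; the calibration is good to about 2 mm. A picture is of the moment at which its call begins. There is no depth.
- bot.hand_in(): hands the job in; it is judged then, once.
The state is a dict: "t": time; "q": joint angles; "joint_vel": joint speeds; "joint_torque": joint torques, N m; "eef_pos": TCP position; "tool_rot": TCP orientation; "contact_force": force on the tool from outside, world axes, zero at the start; "torque": the same for the moment, N m; "gripper_width": opening from 0.0 (shut) to 1.0 (fully open); "grasp_force": force on a finger pad.
Only numpy, scipy, OpenCV 4.12 (cv2) and the standard library are available. Lean on these libraries where they do the work, as an engineer would, in place of code of your own. Each camera call takes 0.05 s, during which the arm holds its last target. There are 200 camera calls.

## Working session

There is one attempt and no reset: what is moved stays moved. The work goes in short steps, Python scripts to look and compute and a tool call to move; the robot and the scene stay as the last step left them, time stands still between calls to the robot, and variables do not carry over. Pictures are saved under pics/ and viewed, at most 10 in all, crops included, and the job is handed in when it is done.

Besides the shell and the picture viewer there is one more tool, called after "Call:" as name(argument=value, ...), one argument or row to a line, values as JSON. servo_tool: Moves the arm, as the interface text tells. Its arguments: {"type":"object","properties":{"motion":{"type":"array"},"grip_force":{"type":"number"}},"required":["motion"]}

```bash
mkdir -p pics; ls; python3 - <<'E'
from station import bot
import cv2
o=bot.get_obs(); print(o, bot.tcp_to_grasp)
for n in("scene","top"):
    c=bot.read_camera(n); cv2.imwrite(f"pics/{n}0.png",c["img"][:,:,::-1]); print(n,c["K"].tolist(),c["pose"].round(4).tolist())
E
```

```text
pics
{'t': 0.0, 'q': array([-1.32509765,  0.47783537,  0.02235643,  1.55642944, -0.01150021,
        1.10931815, -0.08308229]), 'joint_vel': array([4.07412005e-04, 2.27936142e-03, 1.72736989e-05, 1.14988288e-03,
       1.21495893e-04, 5.86936108e-04, 1.78486904e-04]), 'joint_torque': array([ 1.47312508e-04, -5.96462166e+01,  1.60811171e+00, -2.81203687e+01,
        1.24218801e-02,  9.28226887e-03, -2.67759003e-05]), 'eef_pos': array([0.23368244, 0.63263204, 0.2303117 ]), 'tool_rot': array([-9.09452588e-05,  1.75965964e-01,  9.84395811e-01, -9.26482226e-04]), 'contact_force': array([-0.19359301,  0.85126651, -0.15573082]), 'torque': array([ 0.00210283, -0.02757397,  0.01512541]), 'grasp_force': 0.0, 'gripper_width': 1.0034630893837213} 0.0187
scene [[408.48099941924545, 0.0, 311.51626911382607], [0.0, 408.48099941924545, 197.5255032525189], [0.0, 0.0, 1.0]] [[0.0586, 0.8183, -0.5718, 1.1685], [0.9981, -0.0578, 0.0195, -0.0574], [-0.0171, -0.5718, -0.8202, 1.0715], [0.0, 0.0, 0.0, 1.0]]
top [[446.7454952167115, 0.0, 317.6035881504661], [0.0, 446.7454952167115, 197.73971380687206], [0.0, 0.0, 1.0]] [[0.0258, -0.9842, 0.1754, 0.2291], [-0.9996, -0.0237, 0.0141, -0.0241], [-0.0097, -0.1757, -0.9844, 1.3317], [0.0, 0.0, 0.0, 1.0]]
```

View pics/scene0.png

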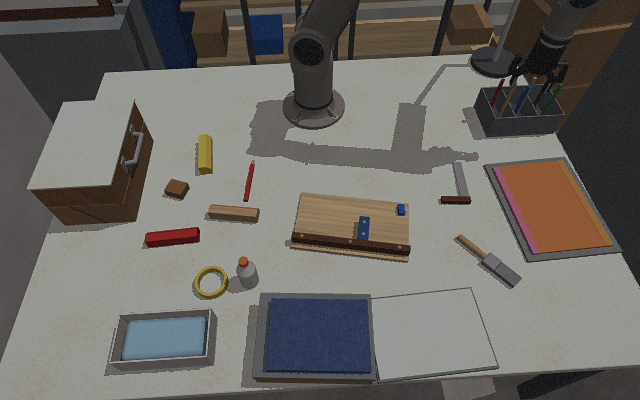

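View pics/top0.png

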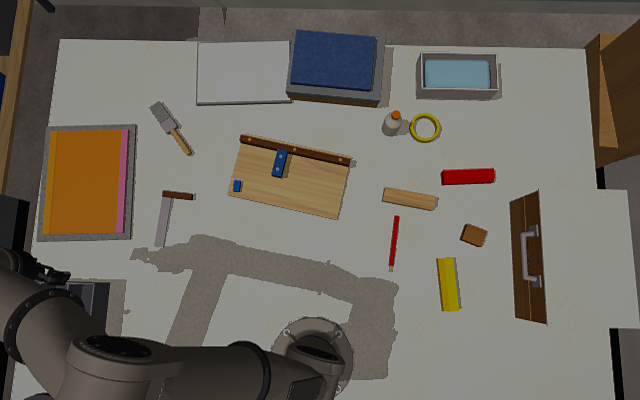

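The scene view shows the rail at (234,213), the jig around (352,226) and the blue stop at (363,228). In the top view they are at (410,199), (290,176) and (280,163). I'll zoom in on the top view.

```bash
python3 - <<'E'
import cv2
a=cv2.imread("pics/top0.png")[125:225,225:445]; cv2.imwrite("pics/topc.png",cv2.resize(a,(792,360),interpolation=cv2.INTER_CUBIC))
E
```

```text
(no output)
```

View pics/topc.png

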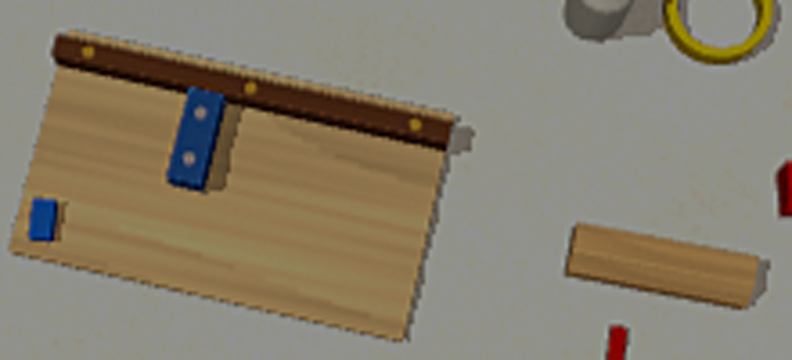

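The crop (3.6x, offset 225,125) shows these points:
- **Board:** near corners at (10,252) and (404,341).
- **Stop:** top corners at (190,87), (224,95), (204,190) and (168,184).
- **Rail:** corners at (575,223), (760,258), (745,308) and (567,275).

```bash
cat > h.py <<'E'
import numpy as np, cv2
from scipy.spatial.transform import Rotation as R
from station import bot
def rot(): 
    q=bot.get_obs()["tool_rot"]; return R.from_quat([q[1],q[2],q[3],q[0]])
def back(c,uv,z):
    d=c["pose"][:3,:3]@np.linalg.solve(c["K"],[uv[0],uv[1],1]); o=c["pose"][:3,3]
    return o+d*(z-o[2])/d[2]
def proj(c,P):
    P=np.atleast_2d(P); T=np.linalg.inv(c["pose"]); p=(P@T[:3,:3].T+T[:3,3])@c["K"].T
    return p[:,:2]/p[:,2:]
E
python3 - <<'E'
from h import *
c=bot.read_camera("top")
f=lambda u,v,z:back(c,(225+(u+.5)/3.6-.5,125+(v+.5)/3.6-.5),z)
for n,u,v,z in [("bNL",10,252,.012),("bNR",404,341,.012),("sFL",190,87,.042),("sFR",224,95,.042),("sNR",204,190,.042),("sNL",168,184,.042),("fNearR_base",444,151,.012),("fNearL_base",52,66,.012),
 ("rFL",575,223,.036),("rFR",760,258,.036),("rNR",745,308,.022),("rNL",567,275,.022),("pencilTop",617,326,.008)]:
    print(n,f(u,v,z).round(4))
w=bot.read_camera("wrist"); T=w["pose"]; print(w["K"].round(1).tolist())
Rt=rot().as_matrix(); print("cam in tool", (Rt.T@(T[:3,3]-bot.get_obs()["eef_pos"])).round(4), (Rt.T@T[:3,:3]).round(3).tolist())
E
```

```text
bNL [0.4672 0.2666 0.012 ]
bNR [ 0.4003 -0.0641  0.012 ]
sFL [0.6048 0.1186 0.042 ]
sFR [0.5985 0.09   0.042 ]
sNR [0.5174 0.1034 0.042 ]
sNL [0.5217 0.1332 0.042 ]
fNearR_base [ 0.5625 -0.0949  0.012 ]
fNearL_base [0.6293 0.2405 0.012 ]
rFL [ 0.4982 -0.2019  0.036 ]
rFR [ 0.4726 -0.3527  0.036 ]
rNR [ 0.4332 -0.3431  0.022 ]
rNL [ 0.4572 -0.1972  0.022 ]
pencilTop [ 0.4177 -0.2404  0.008 ]
[[355.9, 0.0, 318.2], [0.0, 355.9, 197.9], [0.0, 0.0, 1.0]]
cam in tool [ 0.0731 -0.0007 -0.142 ] [[0.0, -0.959, -0.284], [1.0, 0.0, 0.0], [-0.0, -0.284, 0.959]]
```

```bash
cat >> h.py <<'E'
def go(pos,yaw,tilt=0):
    """print row (tool shift m, turn /5deg) to reach pos with tool down, tool y at world azimuth yaw (deg); tilt (deg) about tool x"""
    M=rot(); o=bot.get_obs()
    y=np.radians(yaw); Y=np.array([np.cos(y),np.sin(y),0]); Z=np.array([0,0,-1.]); X=np.cross(Y,Z)
    G=R.from_matrix(np.c_[X,Y,Z])*R.from_rotvec([np.radians(tilt),0,0])
    print("row",(M.inv().apply(np.array(pos)-o["eef_pos"])).round(4),((M.inv()*G).as_rotvec(degrees=True)/5).round(3))
E
python3 -c "
from h import *
go((.5,.25,.23),30); go((.46,-.285,.2),-9.5)"
```

```text
row [-0.3824 -0.2669  0.001 ] [-1.100e-02  5.000e-03  7.946e+00]
row [-0.5302 -0.7826  0.0316] [-1.0000e-02  9.0000e-03  1.5846e+01]
```

Call:
servo_tool(
  motion=[
    [[-0.382,-0.267,0.001,0,0,7.95,0.75],[-0.382,-0.267,0.001,0,0,7.95,0.75],[-0.382,-0.267,0.001,0,0,7.95,0.75],[-0.382,-0.267,0.001,0,0,7.95,0.75],[-0.382,-0.267,0.001,0,0,7.95,0.75],[-0.382,-0.267,0.001,0,0,7.95,0.75],[-0.382,-0.267,0.001,0,0,7.95,0.75],[-0.382,-0.267,0.001,0,0,7.95,0.75],[-0.382,-0.267,0.001,0,0,7.95,0.75],[-0.382,-0.267,0.001,0,0,7.95,0.75],[-0.382,-0.267,0.001,0,0,7.95,0.75],[-0.382,-0.267,0.001,0,0,7.95,0.75],[-0.382,-0.267,0.001,0,0,7.95,0.75]],
  ],
)

```text
t: 1.28
eef_pos: [0.5018, 0.2461, 0.2304]
tool_rot: [0.001, 0.503, 0.864, -0.0]
contact_force: [-1.0, 0.1, 0.7]
gripper_width: 0.747
grasp_force: 0.0
```

```bash
python3 -c "
from h import *
o=bot.get_obs();print(o['t'],o['q'].round(3),o['eef_pos'].round(4),o['contact_force'].round(2))
go((.46,-.285,.2),-9.5)"
```

```text
1.2833 [-0.833  0.293  0.325  1.856 -0.107  1.01   0.052] [0.5018 0.2461 0.2304] [-0.98  0.15  0.74]
row [-0.4413 -0.2983  0.0311] [0.008 0.017 7.81 ]
```

Call:
servo_tool(
  motion=[
    [[-0.441,-0.298,0.031,0,0,7.81,0.75],[-0.441,-0.298,0.031,0,0,7.81,0.75],[-0.441,-0.298,0.031,0,0,7.81,0.75],[-0.441,-0.298,0.031,0,0,7.81,0.75],[-0.441,-0.298,0.031,0,0,7.81,0.75],[-0.441,-0.298,0.031,0,0,7.81,0.75],[-0.441,-0.298,0.031,0,0,7.81,0.75],[-0.441,-0.298,0.031,0,0,7.81,0.75],[-0.441,-0.298,0.031,0,0,7.81,0.75],[-0.441,-0.298,0.031,0,0,7.81,0.75],[-0.441,-0.298,0.031,0,0,7.81,0.75],[-0.441,-0.298,0.031,0,0,7.81,0.75],[-0.441,-0.298,0.031,0,0,7.81,0.75],[-0.441,-0.298,0.031,0,0,7.81,0.75],[-0.441,-0.298,0.031,0,0,7.81,0.75],[-0.441,-0.298,0.031,0,0,7.81,0.75]],
  ],
)

```text
t: 2.62
eef_pos: [0.4625, -0.2788, 0.1989]
tool_rot: [-0.001, 0.76, 0.65, 0.0]
contact_force: [-0.3, 0.5, 0.1]
gripper_width: 0.746
grasp_force: 0.0
```

```bash
python3 -c "
from h import *
o=bot.get_obs();print(o['t'],o['q'].round(3),o['eef_pos'].round(4))
c=bot.read_camera('wrist'); cv2.imwrite('pics/w1.png',c['img'][:,:,::-1]); np.savez('w1.npz',K=c['K'],pose=c['pose'])"
```

```text
2.6167 [-0.11   0.34   0.67   1.946 -0.26   0.942  0.53 ] [ 0.4625 -0.2788  0.1989]
```

View pics/w1.png

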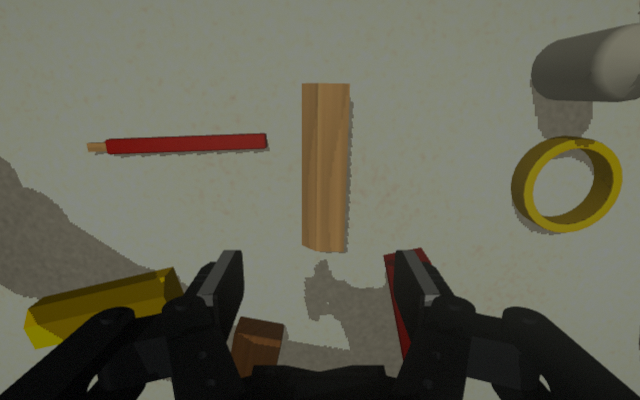

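The wrist view shows the rail standing upright, with its left end at row 84 (columns 303–349) and its right end near row 248. The slope is on the left (robot side). The pencil ends at (267,141).

```bash
python3 -c "
from h import *
c=dict(np.load('w1.npz'))
P=[back(c,p,z) for p,z in [((349.5,84),.036),((347,252),.036),((302.5,84),.022),((303,246),.022),((318,84),.036),((315.5,251),.036)]]
for p in P: print(p.round(4))
print('pencil',back(c,(267,141),.006).round(4))
for a,b in((0,1),(2,3),(4,5)): d=P[a]-P[b]; print(np.degrees(np.arctan2(-d[0],d[1])).round(2),np.linalg.norm(d).round(4))
print('centre',((P[0]+P[1]+P[2]+P[3])/4).round(4))
print(proj(c,[.4653,-.2737,0]))
"
```

```text
[ 0.4989 -0.2047  0.036 ]
[ 0.4769 -0.3528  0.036 ]
[ 0.4604 -0.1983  0.022 ]
[ 0.4357 -0.3465  0.022 ]
[ 0.4735 -0.2007  0.036 ]
[ 0.448  -0.3472  0.036 ]
pencil [ 0.4184 -0.2429  0.006 ]
-8.43 0.1497
-9.48 0.1502
-9.87 0.1487
centre [ 0.468  -0.2756  0.029 ]
[[321.42827709 164.1504608 ]]
```

```bash
python3 -c "
from h import *
go((.465,-.287,.05),-9.3);go((.465,-.287,.003),-9.3)"
```

```text
row [-0.0084  0.0037  0.1489] [-0.006 -0.014  0.079]
row [-0.0085  0.0037  0.1959] [-0.006 -0.014  0.079]
```

Call:
servo_tool(
  motion=[
    [[-0.006,0.005,0.04,0,0,0.08,0.75],[-0.006,0.005,0.08,0,0,0.08,0.75],[-0.006,0.005,0.115,0,0,0.08,0.75],[-0.006,0.005,0.14,0,0,0.08,0.75],[-0.006,0.005,0.149,0,0,0.08,0.75],[-0.006,0.005,0.149,0,0,0.08,0.75],[-0.006,0.005,0.149,0,0,0.08,0.75],[-0.006,0.005,0.149,0,0,0.08,0.75]],
  ],
)

```text
t: 3.33
eef_pos: [0.4674, -0.2874, 0.052]
tool_rot: [0.001, 0.763, 0.647, 0.001]
contact_force: [0.2, 0.4, -0.1]
gripper_width: 0.755
grasp_force: 0.0
```

```bash
python3 -c "
from h import *
print(rot().as_matrix().round(3).tolist())
go((.465,-.287,.003),-9.3)"
```

```text
[[0.164, 0.986, 0.003], [0.986, -0.164, -0.001], [-0.0, 0.003, -1.0]]
row [-0.     -0.0025  0.049 ] [ 0.033  0.005 -0.025]
```

Call:
servo_tool(
  grip_force=50,
  motion=[
    [[0,-0.002,0.02,0,0,0,0.75],[0,-0.002,0.035,0,0,0,0.75],[0,-0.002,0.045,0,0,0,0.75],[0,-0.002,0.049,0,0,0,0.75],[0,-0.002,0.049,0,0,0,0.75],[0,-0.002,0.049,0,0,0,0.6],[0,-0.002,0.049,0,0,0,0.5],[0,-0.002,0.049,0,0,0,0.3],[0,-0.002,0.049,0,0,0,0.3],[0,-0.002,0.049,0,0,0,0.3],[0,-0.002,0.049,0,0,0,0.3],[0,-0.002,0.049,0,0,0,0.3]],
  ],
)

```text
t: 4.33
eef_pos: [0.4648, -0.2874, 0.0025]
tool_rot: [0.001, 0.763, 0.646, 0.001]
contact_force: [0.0, 0.2, 6.6]
gripper_width: 0.455
grasp_force: 51.0
```

Call:
servo_tool(
  motion=[
    [[0,0,-0.02,0,0,0,0.3],[0,0,-0.045,0,0,0,0.3],[0,0,-0.075,0,0,0,0.3],[0,0,-0.1,0,0,0,0.3],[0,0,-0.11,0,0,0,0.3],[0,0,-0.11,0,0,0,0.3],[0,0,-0.11,0,0,0,0.3]],
  ],
)

```text
t: 4.92
eef_pos: [0.464, -0.2865, 0.1111]
tool_rot: [0.0, 0.763, 0.647, 0.0]
contact_force: [-0.8, 0.8, -2.3]
gripper_width: 0.458
grasp_force: 50.9
```

```bash
python3 -c "
from h import *
go((.5144,-.0033,.113),-11.35)"
```

```text
row [ 0.2876  0.0033 -0.0018] [ 0.006 -0.004  0.382]
```

Call:
servo_tool(
  motion=[
    [[0.025,0,0,0,0,0.1,0.3],[0.06,0.001,0,0,0,0.2,0.3],[0.1,0.001,0,0,0,0.3,0.3],[0.14,0.002,0,0,0,0.38,0.3],[0.18,0.002,0,0,0,0.38,0.3],[0.22,0.003,0,0,0,0.38,0.3],[0.25,0.003,0,0,0,0.38,0.3],[0.275,0.003,0,0,0,0.38,0.3],[0.288,0.003,0,0,0,0.38,0.3],[0.288,0.003,0,0,0,0.38,0.3],[0.288,0.003,0,0,0,0.38,0.3],[0.288,0.003,0,0,0,0.38,0.3]],
  ],
)

```text
t: 5.92
eef_pos: [0.5135, -0.0054, 0.1107]
tool_rot: [0.0, 0.774, 0.633, -0.001]
contact_force: [0.8, -0.3, -0.9]
gripper_width: 0.464
grasp_force: 50.9
```

```bash
python3 -c "
from h import *
o=bot.get_obs();print(o['t'],o['eef_pos'].round(4))
c=bot.read_camera('wrist'); cv2.imwrite('pics/w2.png',c['img'][:,:,::-1]); np.savez('w2.npz',K=c['K'],pose=c['pose'])"
```

```text
5.9167 [ 0.5135 -0.0054  0.1107]
```

View pics/w2.png

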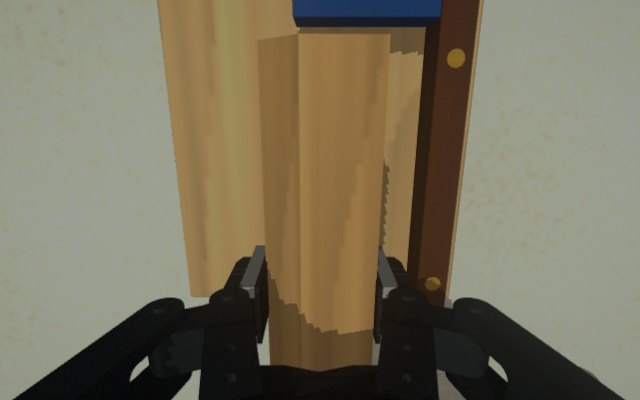

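The wrist view shows the rail held square over the board. The fence foot runs from (426,30) to (408,280), the stop's right face foot is at row 26, and the rail's left end is at row 36.

```bash
python3 -c "
from h import *
c=dict(np.load('w2.npz'))
y=np.radians(-11.35); ux=np.array([np.cos(y),np.sin(y),0]); uy=np.array([-np.sin(y),np.cos(y),0])
zb=.1107-.0025
for n,p,z in [('fence',(426,30),.012),('fence',(408,280),.012),('fenceTop',(441,30),.042),('stop',(300,25.5),.012),('stop',(420,25.5),.012),('stopTop',(310,17),.042),('railBackL',(390,35),zb+.036),('railSlopeL',(298,35),zb+.036),('railnearL',(258,40),zb+.022),('railnearR',(269,360),zb+.022),('backR',(372,360),zb+.036),('nearedge',(160,0),.012),('nearedge',(190,295),.012)]:
  P=back(c,p,z); print(n,P.round(4),(P@ux).round(4),(P@uy).round(4))
e=bot.get_obs()['eef_pos']; print(e@ux,e@uy,rot().as_matrix().round(3).tolist())
go((*(.505*ux+.098*uy)[:2],.0155),-11.35)"
```

```text
fence [0.5995 0.0883 0.012 ] 0.5704 0.2045
fence [ 0.5663 -0.0818  0.012 ] 0.5713 0.0312
fenceTop [0.5984 0.0838 0.042 ] 0.5702 0.1999
stop [0.5236 0.1063 0.012 ] 0.4924 0.2072
stop [0.5962 0.0915 0.012 ] 0.5665 0.2071
stopTop [0.5302 0.1042 0.042 ] 0.4993 0.2065
railBackL [0.5496 0.0763 0.1442] 0.5239 0.183
railSlopeL [0.5244 0.0815 0.1442] 0.4981 0.1831
railnearL [0.5113 0.0847 0.1302] 0.4846 0.1836
railnearR [ 0.4856 -0.0352  0.1302] 0.483 0.0611
backR [ 0.5274 -0.0312  0.1442] 0.5233 0.0732
nearedge [0.4435 0.137  0.012 ] 0.4078 0.2216
nearedge [ 0.4005 -0.0614  0.012 ] 0.4048 0.0187
0.5046913670649261 0.09560660631053854 [[0.2, 0.98, -0.001], [0.98, -0.2, -0.001], [-0.001, -0.001, -1.0]]
row [0.0025 0.0004 0.0954] [-0.007  0.014 -0.04 ]
```

Call:
servo_tool(
  motion=[
    [[0,0,0.025,0,0,0,0.3],[0,0,0.055,0,0,0,0.3],[0,0,0.075,0,0,0,0.3],[0,0,0.085,0,0,0,0.3],[0,0,0.09,0,0,0,0.3],[0,0,0.093,0,0,0,0.3],[0,0,0.095,0,0,0,0.3],[0,0,0.0955,0,0,0,0.3],[0,0,0.096,0,0,0,0.3],[0,0,0.096,0,0,0,0.3]],
  ],
)

```text
t: 6.8
eef_pos: [0.5148, -0.0032, 0.0159]
tool_rot: [0.0, 0.774, 0.634, 0.001]
contact_force: [0.5, 0.5, -1.9]
gripper_width: 0.458
grasp_force: 50.8
```

Call:
servo_tool(
  motion=[
    [[0,0,0.0005,0,0,0,0.3],[0,0,0.001,0,0,0,0.3],[0,0,0.0012,0,0,0,0.3],[0,0,0.0012,0,0,0,0.3]],
  ],
)

```text
t: 7.13
eef_pos: [0.5145, -0.0032, 0.0144]
tool_rot: [-0.0, 0.774, 0.634, 0.0]
contact_force: [-0.7, 0.9, 3.2]
gripper_width: 0.458
grasp_force: 51.7
```

Touching the board with +3 N. Next I release to a partial opening and raise the tool.

Call:
servo_tool(
  grip_force=20,
  motion=[
    [[0,0,0,0,0,0,0.5],[0,0,0,0,0,0,0.55],[0,0,0,0,0,0,0.62],[0,0,0,0,0,0,0.65],[0,0,0,0,0,0,0.65],[0,0,-0.01,0,0,0,0.65],[0,0,-0.03,0,0,0,0.65],[0,0,-0.06,0,0,0,0.65],[0,0,-0.08,0,0,0,0.65],[0,0,-0.09,0,0,0,0.4],[0,0,-0.09,0,0,0,0.2],[0,0,-0.09,0,0,0,0],[0,0,-0.09,0,0,0,0]],
  ],
)

```text
t: 8.22
eef_pos: [0.5135, -0.0031, 0.1032]
tool_rot: [-0.0, 0.774, 0.634, -0.001]
contact_force: [-0.0, -0.1, -0.3]
gripper_width: 0.086
grasp_force: 0.0
```

```bash
python3 -c "
from h import *
o=bot.get_obs();print(o['t'],o['eef_pos'].round(4),o['gripper_width'])
c=bot.read_camera('wrist'); cv2.imwrite('pics/w3.png',c['img'][:,:,::-1]); np.savez('w3.npz',K=c['K'],pose=c['pose'])"
```

```text
8.2167 [ 0.5135 -0.0031  0.1032] 0.08626908653689407
```

View pics/w3.png

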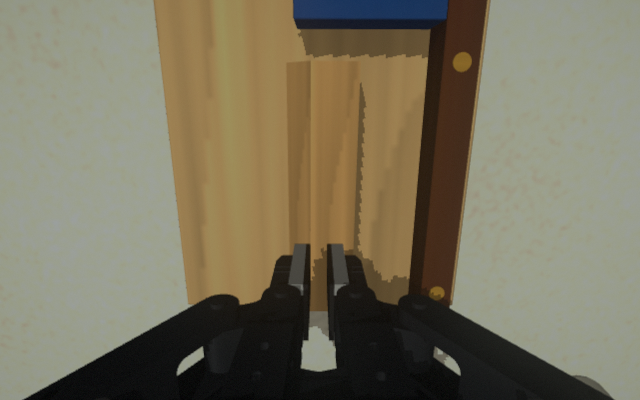

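The wrist view shows the rail lying free on the board, slope to the robot side, with its left end at row 62 and a clear gap to the stop and fence. Now I'll move the closed fingers behind it.

```bash
cat >> h.py <<'E'
_y=np.radians(-11.35); ux=np.array([np.cos(_y),np.sin(_y),0]); uy=np.array([-np.sin(_y),np.cos(_y),0])
def gb(u,v,z,tilt=0): go((*(u*ux+v*uy)[:2],z),-11.35,tilt)
def st():
    o=bot.get_obs(); e=o['eef_pos']; f=o['contact_force']; print('t',round(o['t'],2),'uvz',(e@ux).round(4),(e@uy).round(4),e[2].round(4),'F',(f@ux).round(2),(f@uy).round(2),f[2].round(2))
E
python3 -c "
from h import *
st()
c=dict(np.load('w3.npz'))
for p,z in [((361,62),.048),((311,62),.048),((288,64),.034),((290,250),.034)]:
  P=back(c,p,z);print((P@ux).round(4),(P@uy).round(4))
gb(.45,.108,.1);gb(.45,.108,.018)"
```

```text
t 8.27 uvz 0.5039 0.0979 0.103 F 0.27 0.99 -0.93
0.5251 0.1851
0.4991 0.1851
0.486 0.1851
0.4846 0.0721
row [ 0.0101 -0.0539  0.0031] [-0.023  0.008 -0.002]
row [ 0.0102 -0.0538  0.0851] [-0.023  0.008 -0.002]
```

Call:
servo_tool(
  motion=[
    [[0.012,-0.02,0,0,0,0,0],[0.012,-0.05,0,0,0,0,0],[0.012,-0.055,0.01,0,0,0,0],[0.012,-0.055,0.04,0,0,0,0],[0.012,-0.055,0.065,0,0,0,0],[0.012,-0.055,0.08,0,0,0,0],[0.012,-0.055,0.085,0,0,0,0],[0.012,-0.055,0.085,0,0,0,0],[0.012,-0.055,0.085,0,0,0,0]],
  ],
)

```text
t: 9.02
eef_pos: [0.4626, 0.0189, 0.019]
tool_rot: [-0.0, 0.774, 0.633, -0.001]
contact_force: [0.3, -0.6, 0.5]
gripper_width: -0.0
grasp_force: 0.0
```

```bash
python3 -c "
from h import *
st(); print(bot.get_obs()['gripper_width'])"
```

```text
t 9.02 uvz 0.4498 0.1095 0.019 F 0.39 -0.49 0.48
-0.0003418914069211859
```

Call:
servo_tool(
  motion=[
    [[0,0.008,0,0,0,0,0],[0,0.014,0,0,0,0,0],[0,0.019,0,0,0,0,0],[0,0.024,0,0,0,0,0],[0,0.029,0,0,0,0,0],[0,0.034,0,0,0,0,0],[0,0.039,0,0,0,0,0],[0,0.044,0,0,0,0,0],[0,0.049,0,0,0,0,0],[0,0.054,0,0,0,0,0],[0,0.058,0,0,0,0,0],[0,0.06,0,0,0,0,0],[0,0.06,0,0,0,0,0]],
  ],
)

```text
t: 10.1
eef_pos: [0.5223, 0.0073, 0.0191]
tool_rot: [0.0, 0.774, 0.634, 0.0]
contact_force: [-0.6, -0.1, -0.4]
gripper_width: -0.003
grasp_force: 0.0
```

```bash
python3 -c "
from h import *
st()"
```

```text
t 10.1 uvz 0.5107 0.1099 0.0191 F -0.58 -0.2 -0.41
```

Call:
servo_tool(
  motion=[
    [[0,0.002,0,0,0,0,0],[0,0.004,0,0,0,0,0],[0,0.006,0,0,0,0,0],[0,0.007,0,0,0,0,0],[0,0.007,0,0,0,0,0]],
  ],
)

```text
t: 10.52
eef_pos: [0.5284, 0.0062, 0.019]
tool_rot: [-0.0, 0.774, 0.634, -0.0]
contact_force: [-0.3, 0.2, 0.1]
gripper_width: 0.001
grasp_force: 0.5
```

```bash
python3 -c "
from h import *
st()
c=bot.read_camera('wrist'); cv2.imwrite('pics/w4.png',c['img'][:,:,::-1]); np.savez('w4.npz',K=c['K'],pose=c['pose'])"
```

```text
t 10.52 uvz 0.5168 0.11 0.019 F -0.34 0.1 0.13
```

View pics/w4.png

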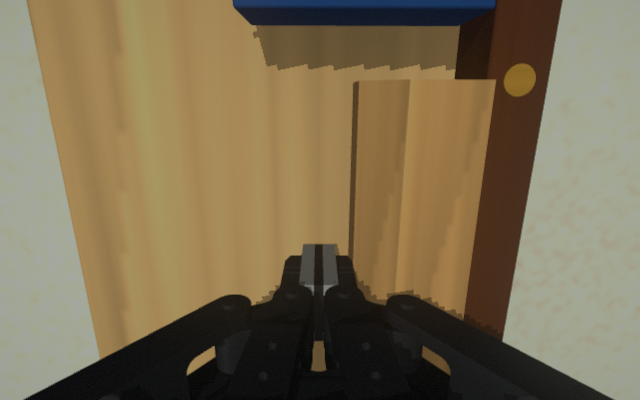

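The view shows the rail now close to the fence, with its back top edge at (495,80) and its slope foot at (358,82). The stop gap still remains.

```bash
python3 -c "
from h import *
c=dict(np.load('w4.npz'))
for p,z in [((495.5,80),.048),((409,80),.048),((358,82),.034),((352,82),.012),((467,300),.048),((300,24),.012)]:
  P=back(c,p,z);print((P@ux).round(4),(P@uy).round(4))"
```

```text
0.5693 0.1854
0.5432 0.1854
0.5293 0.1852
0.5292 0.1858
0.5697 0.1097
0.5088 0.2069
```

Call:
servo_tool(
  motion=[
    [[0,0.0015,0,0,0,0,0],[0,0.0025,0,0,0,0,0],[0,0.003,0,0,0,0,0],[0,0.003,0,0,0,0,0],[0,0.003,0,0,0,0,0]],
  ],
)

```text
t: 10.98
eef_pos: [0.5285, 0.0061, 0.0186]
tool_rot: [-0.002, 0.774, 0.634, -0.002]
contact_force: [-7.2, 1.8, 4.7]
gripper_width: -0.001
grasp_force: 4.1
```

Call:
servo_tool(
  motion=[
    [[0,-0.006,0,0,0,0,0],[0,-0.015,0,0,0,0,0],[0,-0.02,-0.02,0,0,0,0],[0,-0.02,-0.05,0,0,0,0],[-0.03,-0.01,-0.07,0,0,0,0],[-0.065,0.01,-0.07,0,0,0,0],[-0.1,0.023,-0.07,0,0,0,0],[-0.113,0.025,-0.07,0,0,0,0],[-0.113,0.025,-0.07,0,0,0,0],[-0.113,0.025,-0.07,0,0,0,0]],
  ],
)

```text
t: 11.82
eef_pos: [0.5332, -0.1108, 0.0891]
tool_rot: [0.0, 0.774, 0.633, 0.0]
contact_force: [0.3, 0.3, -1.2]
gripper_width: 0.001
grasp_force: 0.0
```

```bash
python3 -c "
from h import *
st(); gb(.546,0,.026)"
```

```text
t 11.82 uvz 0.5446 -0.0037 0.0891 F 0.22 0.36 -1.2
row [0.0037 0.0013 0.0631] [ 0.005 -0.002 -0.031]
```

Call:
servo_tool(
  motion=[
    [[0,0.001,0.02,0,0,0,0],[0,0.001,0.045,0,0,0,0],[0,0.001,0.06,0,0,0,0],[0,0.001,0.063,0,0,0,0],[0.006,0.001,0.063,0,0,0,0],[0.012,0.001,0.063,0,0,0,0],[0.018,0.001,0.063,0,0,0,0],[0.024,0.001,0.063,0,0,0,0],[0.029,0.001,0.063,0,0,0,0],[0.034,0.001,0.063,0,0,0,0],[0.038,0.001,0.063,0,0,0,0],[0.042,0.001,0.063,0,0,0,0],[0.044,0.001,0.063,0,0,0,0],[0.044,0.001,0.063,0,0,0,0]],
  ],
)

```text
t: 12.98
eef_pos: [0.5434, -0.0666, 0.0261]
tool_rot: [-0.0, 0.773, 0.634, 0.0]
contact_force: [-0.8, 0.1, -0.5]
gripper_width: 0.003
grasp_force: 0.0
```

```bash
python3 -c "
from h import *
st()"
```

```text
t 12.98 uvz 0.5458 0.0416 0.0261 F -0.82 -0.11 -0.47
```

Continuing in fine steps until the stop is felt.

Call:
servo_tool(
  motion=[
    [[0.001,0,0,0,0,0,0],[0.002,0,0,0,0,0,0],[0.003,0,0,0,0,0,0],[0.004,0,0,0,0,0,0],[0.004,0,0,0,0,0,0]],
  ],
)

```text
t: 13.4
eef_pos: [0.544, -0.0632, 0.026]
tool_rot: [-0.0, 0.774, 0.634, -0.0]
contact_force: [-1.1, 0.5, -0.2]
gripper_width: -0.001
grasp_force: 0.1
```

Call:
servo_tool(
  motion=[
    [[0.001,0,0,0,0,0,0],[0.002,0,0,0,0,0,0],[0.003,0,0,0,0,0,0],[0.003,0,0,0,0,0,0]],
  ],
)

```text
t: 13.73
eef_pos: [0.5442, -0.0627, 0.0261]
tool_rot: [0.001, 0.774, 0.633, -0.001]
contact_force: [-1.4, -6.6, -0.8]
gripper_width: 0.001
grasp_force: 3.2
```

```bash
python3 -c "
from h import *
st()
c=bot.read_camera('wrist'); cv2.imwrite('pics/w5.png',c['img'][:,:,::-1]); np.savez('w5.npz',K=c['K'],pose=c['pose'])"
```

```text
t 13.73 uvz 0.5459 0.0457 0.0261 F -0.03 -6.71 -0.78
```

View pics/w5.png

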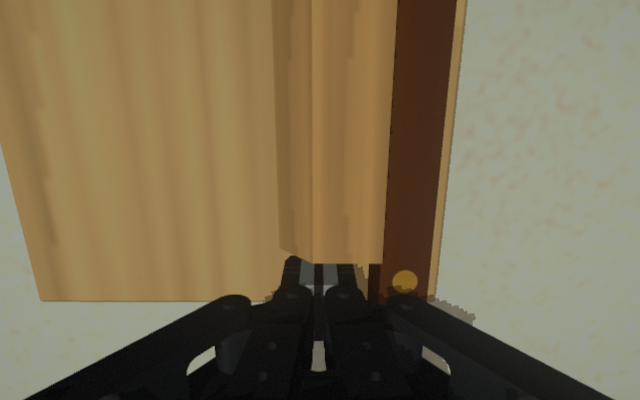

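The view shows the rail's back tight along the fence at column 385–395, with its right end against the fingers at row 262. The stop was felt at 6.7 N. Next I back off and go above the slope.

Call:
servo_tool(
  motion=[
    [[-0.008,0,0,0,0,0,0],[-0.016,0,0,0,0,0,0],[-0.02,0,-0.02,0,0,0,0],[-0.02,0,-0.05,0,0,0,0],[-0.01,-0.01,-0.07,0,0,0,0],[0.02,-0.03,-0.07,0,0,0,0],[0.055,-0.034,-0.07,0,0,0,0],[0.075,-0.034,-0.07,0,0,0,0],[0.083,-0.034,-0.06,0,0,0,0],[0.083,-0.034,-0.04,0,0,0,0],[0.083,-0.034,-0.037,0,0,0,0],[0.083,-0.034,-0.037,0,0,0,0]],
  ],
)

```text
t: 14.78
eef_pos: [0.5263, 0.0263, 0.0618]
tool_rot: [-0.001, 0.774, 0.633, -0.002]
contact_force: [0.1, -0.6, -0.3]
gripper_width: -0.002
grasp_force: 0.0
```

```bash
python3 -c "
from h import *
st(); gb(.524,.132,.041)
c=bot.read_camera('wrist'); cv2.imwrite('pics/w6.png',c['img'][:,:,::-1]); np.savez('w6.npz',K=c['K'],pose=c['pose'])"
```

```text
t 14.78 uvz 0.5108 0.1294 0.0618 F 0.19 -0.61 -0.26
row [0.0027 0.0133 0.0207] [-0.034  0.02  -0.019]
```

View pics/w6.png

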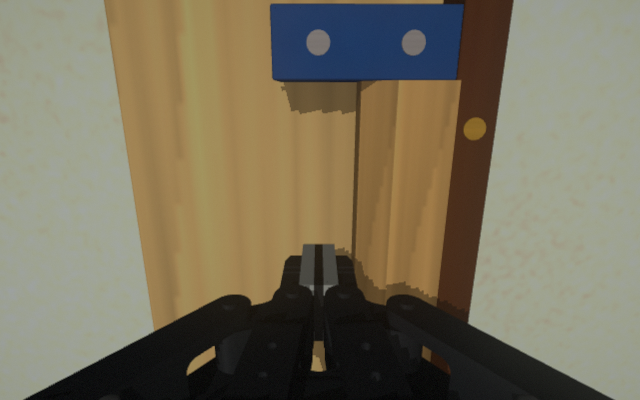

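The rail sits against the stop (row 80) and along the fence. Now I lower diagonally onto the slope.

Call:
servo_tool(
  motion=[
    [[0.002,0.004,0.006,0,0,0,0],[0.002,0.008,0.013,0,0,0,0],[0.002,0.01,0.017,0,0,0,0],[0.002,0.012,0.019,0,0,0,0],[0.002,0.013,0.02,0,0,0,0],[0.002,0.014,0.021,0,0,0,0],[0.002,0.014,0.021,0,0,0,0]],
  ],
)

```text
t: 15.42
eef_pos: [0.542, 0.0267, 0.042]
tool_rot: [0.0, 0.774, 0.634, 0.0]
contact_force: [-0.4, -0.5, -0.4]
gripper_width: -0.0
grasp_force: 0.0
```

```bash
python3 -c "
from h import *
st()"
```

```text
t 15.42 uvz 0.5261 0.1329 0.042 F -0.29 -0.58 -0.42
```

Call:
servo_tool(
  motion=[
    [[0,0.001,0.001,0,0,0,0],[0,0.002,0.002,0,0,0,0],[0,0.003,0.003,0,0,0,0],[0,0.003,0.003,0,0,0,0]],
  ],
)

```text
t: 15.75
eef_pos: [0.5448, 0.0264, 0.0392]
tool_rot: [-0.0, 0.774, 0.634, 0.0]
contact_force: [0.6, 1.2, 2.4]
gripper_width: 0.002
grasp_force: 1.4
```

```bash
python3 -c "
from h import *
st()"
```

```text
t 15.75 uvz 0.5289 0.1331 0.0392 F 0.34 1.28 2.42
```

Call:
servo_tool(
  motion=[
    [[0,0.0005,0.0005,0,0,0,0],[0,0.001,0.001,0,0,0,0],[0,0.0015,0.001,0,0,0,0],[0,0.0015,0.001,0,0,0,0],[0,0.0015,0.001,0,0,0,0]],
  ],
)

```text
t: 16.17
eef_pos: [0.5451, 0.0263, 0.0388]
tool_rot: [-0.001, 0.774, 0.634, -0.0]
contact_force: [-6.4, 1.3, 14.6]
gripper_width: -0.0
grasp_force: 7.4
```

```bash
python3 -c "
from h import *
st()"
```

```text
t 16.17 uvz 0.5293 0.1331 0.0388 F -6.57 -0.02 14.55
```

Call:
servo_tool(
  motion=[
    [[0,0.0005,-0.0002,0,0,0,0],[0,0.001,-0.0003,0,0,0,0],[0,0.0015,-0.0004,0,0,0,0],[0,0.0015,-0.0004,0,0,0,0],[0,0.0015,-0.0004,0,0,0,0]],
  ],
)

```text
t: 16.58
eef_pos: [0.5456, 0.0262, 0.0388]
tool_rot: [-0.002, 0.774, 0.634, -0.001]
contact_force: [-8.3, 1.2, 14.2]
gripper_width: -0.003
grasp_force: 7.6
```

```bash
python3 -c "
from h import *
st()"
```

```text
t 16.58 uvz 0.5298 0.133 0.0388 F -8.38 -0.49 14.2
```

Call:
servo_tool(
  motion=[
    [[0,0.0006,-0.0002,0,0,0,0],[0,0.0012,-0.0004,0,0,0,0],[0,0.0018,-0.0006,0,0,0,0],[0,0.002,-0.0008,0,0,0,0],[0,0.002,-0.0008,0,0,0,0],[0,0.002,-0.0008,0,0,0,0]],
  ],
)

```text
t: 17.08
eef_pos: [0.5457, 0.0261, 0.0389]
tool_rot: [-0.003, 0.774, 0.634, -0.002]
contact_force: [-10.6, 2.8, 11.2]
gripper_width: -0.001
grasp_force: 7.9
```

```bash
python3 -c "
from h import *
st()"
```

```text
t 17.08 uvz 0.5299 0.133 0.0389 F -10.93 0.67 11.24
```

Call:
servo_tool(
  motion=[
    [[0,0.0006,-0.0001,0,0,0,0],[0,0.0012,-0.0003,0,0,0,0],[0,0.0018,-0.0005,0,0,0,0],[0,0.0022,-0.0006,0,0,0,0],[0,0.0022,-0.0006,0,0,0,0],[0,0.0022,-0.0006,0,0,0,0]],
  ],
)

```text
t: 17.58
eef_pos: [0.5459, 0.0261, 0.0389]
tool_rot: [-0.005, 0.773, 0.634, -0.004]
contact_force: [-15.1, 4.5, 12.6]
gripper_width: 0.003
grasp_force: 9.4
```

```bash
python3 -c "
from h import *
st()"
```

```text
t 17.58 uvz 0.5301 0.133 0.0389 F -15.71 1.44 12.55
```

Call:
servo_tool(
  motion=[
    [[0.0003,0,-0.0001,0,0,0,0],[0.0006,0,-0.0003,0,0,0,0],[0.0006,0,-0.0003,0,0,0,0],[0.0006,0,-0.0003,0,0,0,0],[0.0006,0,-0.0003,0,0,0,0]],
  ],
)

```text
t: 18.0
eef_pos: [0.5459, 0.0261, 0.039]
tool_rot: [-0.004, 0.774, 0.634, -0.004]
contact_force: [-14.1, 2.2, 10.3]
gripper_width: -0.002
grasp_force: 8.3
```

```bash
python3 -c "
from h import *
for n in('wrist','top'):
  c=bot.read_camera(n); st()
  if n=='wrist': cv2.imwrite('pics/w7.png',c['img'][:,:,::-1]); np.savez('w7.npz',K=c['K'],pose=c['pose'])
for i in range(4): bot.read_camera('scene'); st()"
```

```text
t 18.05 uvz 0.5301 0.133 0.039 F -13.83 -0.48 9.6
t 18.1 uvz 0.5301 0.133 0.039 F -13.45 -0.46 10.31
t 18.15 uvz 0.5301 0.1331 0.039 F -13.46 -0.75 9.81
t 18.2 uvz 0.5301 0.133 0.039 F -13.49 -0.77 10.43
t 18.25 uvz 0.53 0.1331 0.039 F -12.85 -1.23 9.49
t 18.3 uvz 0.5301 0.1331 0.039 F -13.58 -0.27 9.56
```

View pics/w7.png

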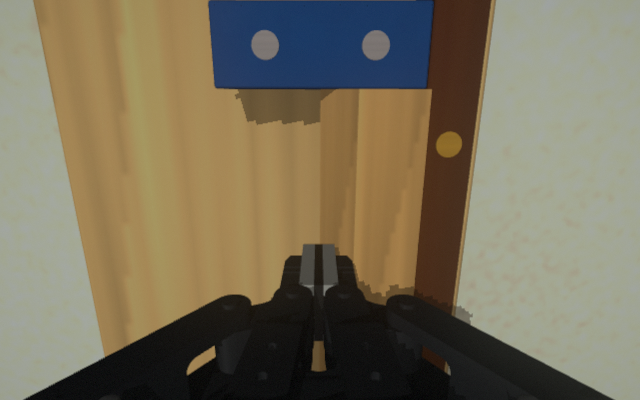

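The view shows the rail's left end at the stop (row 88) and its back along the fence with no gap. The push reads about 13.5 N / 10 N, so I'll trim it slightly.

Call:
servo_tool(
  motion=[
    [[0,0.0005,-0.0001,0,0,0,0],[0,0.0009,-0.0001,0,0,0,0],[0,0.0009,-0.0001,0,0,0,0],[0,0.0009,-0.0001,0,0,0,0],[0,0.0009,-0.0001,0,0,0,0]],
  ],
)

```text
t: 18.72
eef_pos: [0.546, 0.0261, 0.0389]
tool_rot: [-0.005, 0.774, 0.634, -0.004]
contact_force: [-15.8, 2.2, 11.7]
gripper_width: -0.002
grasp_force: 9.5
```

```bash
python3 -c "
from h import *
for i in range(8): bot.read_camera('scene'); st()"
```

```text
t 18.77 uvz 0.5301 0.1331 0.039 F -14.5 -2.01 10.26
t 18.82 uvz 0.5301 0.133 0.0389 F -15.34 -0.65 11.19
t 18.87 uvz 0.5301 0.133 0.0389 F -15.29 -0.1 10.93
t 18.92 uvz 0.5301 0.1331 0.039 F -15.49 -0.63 11.15
t 18.97 uvz 0.5302 0.133 0.039 F -15.4 -0.99 10.69
t 19.02 uvz 0.5302 0.1331 0.0389 F -15.54 -1.17 10.68
t 19.07 uvz 0.5301 0.133 0.039 F -15.07 -0.38 10.76
t 19.12 uvz 0.5301 0.133 0.039 F -14.81 -0.96 11.43
```

The push is steady at about 15 N towards the fence and 11 N down.

```bash
python3 -c "
from station import bot
print(bot.hand_in())"
```

```text
the job is handed in; nothing more can be done
None
```

The rail lies slope-up on the board, flush along the fence and against the blue stop, and I handed in with the arm still pressing it at about 15 N towards the fence and 11 N down, at about 19 s of the 67 s allowed.

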